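Refit the filter lid of a dental bench dust box

ROBOT

A 6-joint arm with a two-finger parallel gripper is mounted at the origin on the work surface. World frame = base frame: x ahead of the robot, y to its left, z up, the work surface at z = 0. Lengths are in m, angles in rad, forces in N, time in s.
With the tool pointing down it reaches from about 0.375 to 0.9 m from the base axis. Payload 3.1 kg.
Tool frame: the origin (TCP) lies midway between the tips of the shut fingers; the grasp point (between the pads) lies 19 mm behind it; x points along the fingers, y is the direction in which the jaws open and shut, and the axes are right-handed (so a half turn about x gives the same grasp; the last joint's range is limited). The gripper opens to 87 mm and grips with 3 to 60 N. Pads are 19 mm wide; open, the fingers measure 117 mm over their backs; the gripper's body (75 mm by 190 mm) begins 51 mm behind the grasp point.
Start: joints at [1.141, 0.527, 1.433, -0, 1.181, -0.178], TCP at [0.155, 0.605, 0.223] pointing down, gripper open.
Joint ranges: [-3.08, 3.08], [-0.75, 2.2], [0.22, 2.44], [-1.43, 4.57], [0, 2.65], [-2.85, 2.85]. Speed limits (rad/s): [2.79, 2.79, 3.14, 3.14, 3.14, 3.14].

INTERFACE

Orientations are given as a unit quaternion [x, y, z, w].
In Python, from rig import get_obs, imaging, robot gives the robot as it stands.
- The arm moves only by the shell command python3 -m inch 'ROWS' [FORCE]. ROWS is JSON, a list of rows, each a list of 3 entries, a list of its own where there are three numbers: the finger opening in mm, from 0 to 87, then the shift along the tool's x, y, z in mm, then the turn, a rotation vector about the tool's x, y, z in degrees. In form: [[grip, [dx, dy, dz], [wx, wy, wz]], ...]. A call has 1 to 12 rows; each row shifts and turns the pose as measured when the row begins, along the tool's axes as they then stand; what a row does not reach is not made up. A row lasts 1/8 s, in which the tool goes at most 62.5 mm and 10.7 degrees, less where a joint would pass 70% of its speed; a pose out of reach is approached as far as the arm can. A call with a gripper value outside its range is refused whole. The fingers move at their own pace and stop on an object; FORCE is the grip in N (left out, the last holds). Time passes only in rows, so rows that do not move let the fingers close. It gives the time, the measured TCP pose, the force and the opening at its end, in the units of the state.
- get_obs(): the state, without advancing time (a new reading comes with each control period).
- imaging.camera(name): name is "scene" or "top" or "wrist"; returns the picture (420x560x3 uint8, red, green, blue); there is no depth.
- imaging.camera_params(name): a dict with "camera_matrix" (3x3 intrinsics, pixels), "k1" (the pictures are not rectified: a ray, as slopes to the right and down, at radius r is drawn at 1 + k1 r^2 times it, then the intrinsics apply), "xyz" and "rotation" of the camera in the world. Camera axes: x right, y down, z forward; pixel columns grow to the right and rows downward; lengths in m; the calibration is good to about 2 mm. A picture is of the moment at which its call begins: read the wrist's pose just before it. camera_params takes no time and is no camera call; for the wrist camera it gives the pose at the moment of the call.
- robot.hand_in(): hands the job in, once; it reports no verdict.
Trained networks look in the newest picture that a camera, given by its name, has taken for a name from the list of things; names that differ only in an ending like _2 or _b are one class to them, and where a whole thing is asked for, a point or a joint stands for the part that bears it (a point fixed in the world has none). Each returns a list of dicts, best first, with "confidence" (0 to 1); they miss things now and then, are a little off and sometimes report something else, mostly with a low value. They report only what shows in the picture. A call takes as long as a camera call. They do not tell look-alikes from the thing itself.
- imaging.cut_out(camera, target): "pixels" (420x560 bool, what is visible of it) and "box" ([centre column, centre row, width, height] in pixels, round what is visible of it).
- imaging.tip_of(camera, target): "pixel" ([column, row] in pixels: a listed point, or the origin of a listed thing).
The state is a dict: "time": time; "q": joint angles; "joint_velocities": joint speeds; "joint_torque": joint torques, N m; "position": TCP position; "tool_rot": TCP orientation; "ft_force": force on the tool from outside, world axes, zero at the start; "moment": the same for the moment, N m; "grip_width": finger opening in m.
Only numpy, scipy, OpenCV 4.12 (cv2) and the standard library are available. Lean on these libraries where they do the work, as an engineer would, in place of code of your own. Each camera call takes 0.05 s, during which the arm holds its last target. There are 200 camera calls.

TASK

Refit the loose grey lid, handle up, on the filter frame of the white dust extraction box: hook its narrow lip at a tilt under the tall ledge at the robot's end of the frame, push it in against the sprung strip there, swing it down flat onto the frame floor, and let the strip push it back until its wide edge sits fully home, flat down, under the low ledge at the other end. Work gently without forcing the lid, leave the other things on the bench where they are, and let go at the end.

Things in the scene. Friction and masses are not known exactly. Their poses are not given: they have to be found in the camera images.
- unit: White dust extraction box fixed to the bench, 280 x 170 x 50 mm; origin at the centre of its underside, x along its length away from the robot, z up. On its top lies an aluminium filter frame between guide strips, clamped firm but up to 25 mm off either way along x; this offset is NOT measured and all x values given for the frame are without it. Sites on the box do not show it.
- floor_mid (a point): Nominal middle of the filter frame's floor, 56 mm above the box's underside; axes as the box. Floor solid from x -104 to 8 mm; filter window (4 mm deep) from x 8 to 52, |y| under 36. Side walls inside at y +-51 mm, 6 mm high. Lid home: flat, handle middle here in x (plus the frame's offset) and y, 23 mm above this, lid x along box x. Opening between the two ledges 130 mm.
- tall_ledge (a point): Nominal lower edge of the tall ledge at the robot's end, mid width, 13 mm above the frame's floor; axes as the box. The ledge is 4 mm thick and runs from here 43 mm to -x. Slot under it 13 mm high, 102 mm wide, open to +x. In it the sprung strip, 0.5 to 10.5 mm above the floor, its face 10 mm to -x of this point at rest.
- low_ledge (a point): Nominal lower edge of the low ledge at the far end, mid width, 8 mm above the frame's floor; axes as the box. The ledge is 4 mm thick and runs from here 14 mm to +x. Slot under it 8 mm high, open to -x, ending at a stop 6 mm to +x of this point, which the lid's wide edge touches when home.
- lid_grip (a point): Middle of the lid's handle, 23 mm above its underside. Loose plastic lid, 0.11 to 0.22 kg, flat on the bench, handle up. Plate 6 mm thick; along its x from here: wide part (96 mm in y) -55 to +75 mm, narrow lip (50 mm in y) -75 to -55 mm. Handle: upright bar 14 mm thick in x, 60 mm long in y, rising 34 mm above the plate. z up out of the lid, x from lip to wide edge.
- lid_lip (a point): Middle of the tip face of the lid's lip, 75 mm from the handle along the lid's -x, 3 mm above its underside. Same axes as the lid. All contact forces of the lid on box, frame, stop and strip together must stay under 40 N; they make about 14 N with the lid home.
- strip (a joint): How far the sprung strip under the tall ledge is pushed in (towards the robot), m: 0 at rest, 0.0145 fully in. Damped spring (60 Ns/m): about 4 N at 0, plus 0.4 N per mm. With the lid home it reads 0.004 and clamps the lid, which a lid left high will not drop past: press it down. The wide edge passes the low ledge only while it reads more than about 0.0105; pushed in that far, the slot takes the lid only at tilts below about 15 degrees.
- spray: Bystander: white bottle, 48 mm across, 150 mm tall; origin under its centre.
- burs: Bystander: plastic block 60 x 120 x 30 mm with upright steel burs, about 75 mm tall in all; origin under its centre.
- model: Bystander: plaster tooth model 70 x 62 x 35 mm; origin under its centre.
- jar: Bystander: amber glass jar, 60 mm across, 60 mm tall; origin under its centre.
Not all that is in view belongs to the job. What is meant by the part that bears lid_grip is not green, orange or red, and is the smaller of those in its own colour.

How it is judged:
On the way:
1. the lip is hooked under the tall ledge and pushes the strip while the lid is still tilted (value of joint strip above 0.003 m and angle between lid_grip's own z axis and vertical above 0.05 rad and x of lid_lip in the frame of unit below -0.04 m and z of lid_lip in the frame of unit below 0.069 m), for 0.1 s.
At the end, for the whole second after the job is handed in: The lid lies flat (within 0.03 rad) on the frame floor (handle middle 76.5 to 81 mm above the box's underside), lip under the tall ledge at the robot's end, pushed back home under the low ledge (strip reads 0.002 to 0.006), at rest (z of lid_grip in the frame of unit between 0.0765 and 0.081 m and angle between lid_grip's own z axis and vertical below 0.03 rad and value of joint strip between 0.002 and 0.006 m and x of lid_lip in the frame of unit below -0.04 m and velocity of joint strip between -0.01 and 0.01 m/s); the robot touches nothing.
It fails at once if the lid is forced: over 40 N in all between it and the box, its frame and strip (contact force between lid and unit above 40 N).
It fails at once if a bystander is moved more than 30 mm (distance of any of spray, burs, model, jar from where it was at the start of the episode above 0.03 m).
It also fails if it takes over 67 s, if anything falls off the work surface, if the arm or the gripper's body presses on something with over 40 N, if the wrist force passes 120 N, or if a joint passes its speed limit or range.

## Working session

There is one attempt and no reset: what is moved stays moved. The work goes in short steps, Python scripts to look and compute and a shell command to move; the robot and the scene stay as the last step left them, time stands still between calls to the robot, and variables do not carry over. Pictures are saved under pics/ and viewed, about 8 in all and at most 12, crops included, and the job is handed in when it is done.

```bash
ls; mkdir -p pics; cat > h.py <<'E'
import numpy as np, cv2
from rig import get_obs, imaging, robot
from scipy.spatial.transform import Rotation as R
def ray(P,px):
    K=np.array(P["camera_matrix"],float);k=P["k1"]
    d=np.array([(px[0]-K[0,2])/K[0,0],(px[1]-K[1,2])/K[1,1]]);u=d.copy()
    for _ in range(20): u=d/(1+k*(u@u))
    Rm=np.array(P["rotation"],float)
    if Rm.size==4: Rm=R.from_quat(Rm.ravel()).as_matrix()
    v=Rm@np.array([u[0],u[1],1]); return np.array(P["xyz"],float),v
def at_z(P,px,z):
    o,v=ray(P,px); return o+v*(z-o[2])/v[2]
def proj(P,X):
    K=np.array(P["camera_matrix"],float);Rm=np.array(P["rotation"],float)
    if Rm.size==4: Rm=R.from_quat(Rm.ravel()).as_matrix()
    c=Rm.T@(np.array(X)-P["xyz"]);u=c[:2]/c[2];u=u*(1+P["k1"]*(u@u))
    return np.array([K[0,0]*u[0]+K[0,2],K[1,1]*u[1]+K[1,2]])
def shot(n): 
    P=imaging.camera_params(n); return imaging.camera(n),P
def save(f,im): cv2.imwrite("pics/"+f,im[:,:,::-1])
E
python3 - <<'E'
from h import *
a,Pa=shot("scene");b,Pb=shot("top")
save("s0.png",a);save("t0.png",b)
print(Pa,Pb)
for c,P in (("scene",Pa),("top",Pb)):
  for t,z in (("lid_grip",.023),("lid_lip",.003),("floor_mid",.056),("tall_ledge",.069),("low_ledge",.064),("unit",0)):
    for d in imaging.tip_of(c,t)[:4]: print(c,t,np.round(d["pixel"],1),round(d["confidence"],2),at_z(P,d["pixel"],z).round(4))
print(get_obs())
E
```

```text
pics
{'camera_matrix': array([[429.70353792,   0.        , 280.55771245],
       [  0.        , 429.70353792, 214.91427041],
       [  0.        ,   0.        ,   1.        ]]), 'k1': -0.08003936996217581, 'xyz': array([ 1.34859558, -0.13684479,  0.96830288]), 'rotation': array([ 0.7191887 ,  0.58694946, -0.2281369 , -0.29361796])} {'camera_matrix': array([[415.80936009,   0.        , 278.34675666],
       [  0.        , 415.80936009, 208.15459719],
       [  0.        ,   0.        ,   1.        ]]), 'k1': -0.09129868865805735, 'xyz': array([0.30437475, 0.04856082, 1.31972724]), 'rotation': array([-0.70222539,  0.70495083, -0.07221689,  0.0686189 ])}
scene lid_grip [431.5 189.4] 0.89 [0.4511 0.5762 0.023 ]
scene lid_grip [346.5 162. ] 0.86 [0.265  0.3423 0.023 ]
scene lid_grip [348.6 307. ] 0.82 [0.8194 0.168  0.023 ]
scene lid_grip [311.2 211. ] 0.76 [0.4713 0.161  0.023 ]
scene lid_lip [458.7 196.3] 0.84 [0.4806 0.6679 0.003 ]
scene lid_lip [327.3 292.2] 0.81 [0.7531 0.1327 0.003 ]
scene lid_lip [366.3 286.7] 0.78 [0.7575 0.2413 0.003 ]
scene lid_lip [371.9 174. ] 0.65 [0.3204 0.4
[... 992 characters left out ...]
.4] 0.7 [ 0.4911 -0.155   0.    ]
{'time': 0.7, 'q': array([ 1.14151140e+00,  5.27443550e-01,  1.43271331e+00, -2.80115391e-05,
        1.18139353e+00, -1.78517628e-01]), 'joint_velocities': array([ 0.00060547, -0.00172964, -0.00189737,  0.00032493,  0.00077346,
       -0.00121162]), 'joint_torque': array([-7.58677488e-04, -4.39862502e+01, -1.76953644e+01,  6.33481541e-02,
        5.01906546e-02, -8.08448391e-06]), 'position': array([0.15507075, 0.60542943, 0.22257887]), 'tool_rot': array([ 0.08843529,  0.70154308, -0.08841226,  0.70156951]), 'ft_force': array([ 0.03234761, -0.18975702,  0.26508027]), 'moment': array([-0.01088795,  0.04141507, -0.004788  ]), 'grip_width': 0.0868449452114497}
```

```bash
python3 - <<'E'
import cv2,numpy as np
b=cv2.imread("pics/t0.png")
cv2.imwrite("pics/t0b.png",cv2.resize(b,(800,600),interpolation=cv2.INTER_CUBIC))
E
```

```text
(no output)
```

View pics/t0b.png

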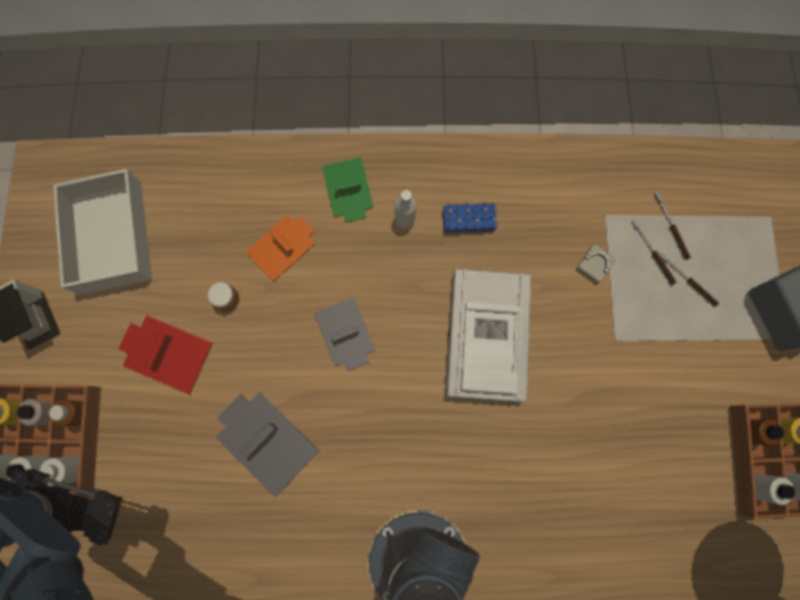

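View pics/s0.png

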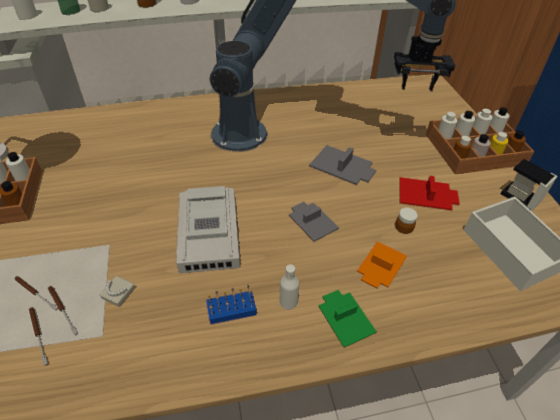

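Candidates for the lid (800-px top view): green (348,190), orange (282,247), red (163,353), large grey (265,442) and small grey (345,335). The small grey one fits "not green/orange/red, smaller in its own colour". I'll measure its size and pose, and the unit's.

```bash
cat >> h.py <<'E'
def pose():
    o=get_obs(); return np.array(o["position"]),R.from_quat(o["tool_rot"])
def mask_near(cam,t,px):
    L=[d for d in imaging.cut_out(cam,t)]
    return min(L,key=lambda d:np.hypot(d["box"][0]-px[0],d["box"][1]-px[1]))
def to_plane(P,m,z):
    cs,_=cv2.findContours(m.astype(np.uint8),cv2.RETR_EXTERNAL,cv2.CHAIN_APPROX_NONE)
    c=max(cs,key=cv2.contourArea)[:,0]
    return np.array([at_z(P,p,z)[:2] for p in c])
def rect(W):
    c,s,a=cv2.minAreaRect((W*1000).astype(np.float32)); return np.round(c,1),np.round(s,1),round(a,1)
E
python3 - <<'E'
from h import *
a,P=shot("top")
for n,px in (("small",(241,234)),("large",(186,309))):
    d=mask_near("top","lid_grip",px); print(n,d["box"],d["confidence"],rect(to_plane(P,d["pixels"],.006)))
d=mask_near("top","unit",(342,235)); print(d["box"],rect(to_plane(P,d["pixels"],.05)))
p,q=pose(); print("tool axes\n",q.as_matrix().round(3)); 
t=np.array([.47,.15,.22]);print("shift to",q.inv().apply(t-p)*1000)
E
```

```text
small [241.7, 232.7, 45.8, 51.4] 0.71 (array([484.9, 157.8]), array([152.2,  98.2]), 22.3)
large [185.2, 313.0, 69.0, 75.7] 0.87 (array([257.2, 336.8]), array([214.5, 139.5]), 45.3)
[342.4, 234.1, 57.7, 96.3] (array([ 479.7, -155. ]), array([176.7, 285.4]), 85.7)
tool axes
 [[ 0.     0.248  0.969]
 [ 0.     0.969 -0.248]
 [-1.     0.     0.   ]]
shift to [   2.56340617 -363.02589133  418.11689806]
```

```bash
python3 -m inch '[[87,[0.3,-36.3,41.8],[0,0,0]],[87,[0.3,-36.3,41.8],[0,0,0]],[87,[0.3,-36.3,41.8],[0,0,0]],[87,[0.3,-36.3,41.8],[0,0,0]],[87,[0.3,-36.3,41.8],[0,0,0]],[87,[0.3,-36.3,41.8],[0,0,0]],[87,[0.3,-36.3,41.8],[0,0,0]],[87,[0.3,-36.3,41.8],[0,0,0]],[87,[0.3,-36.3,41.8],[0,0,0]],[87,[0.3,-36.3,41.8],[0,0,0]]]' && python3 -m inch '[[87,[0,0,0],[9,0,0]],[87,[0,0,0],[9,0,0]],[87,[0,0,0],[9,0,0]],[87,[0,0,0],[9,0,0]],[87,[0,0,0],[9,0,0]],[87,[0,0,0],[9,0,0]],[87,[0,0,0],[0,0,0]]]' && python3 - <<'E'
from h import *
p,q=pose(); a,P=shot("wrist"); save("w1.png",a)
print(p,q.as_matrix().round(3),P["xyz"])
for t,z in (("lid_grip",.023),("lid_lip",.003),("floor_mid",.056),("tall_ledge",.069),("low_ledge",.064)):
    for d in imaging.tip_of("wrist",t)[:4]: print(t,np.round(d["pixel"],1),round(d["confidence"],2),at_z(P,d["pixel"],z).round(4))
E
```

```text
time: 2.15
position: [0.4814, 0.1428, 0.2211]
tool_rot: [0.088, 0.699, -0.082, 0.705]
ft_force: [0.0, -0.2, 0.1]
grip_width: 0.0871
time: 3.02
position: [0.4863, 0.1375, 0.2222]
tool_rot: [0.411, 0.576, -0.401, 0.582]
ft_force: [-0.3, 0.2, -0.3]
grip_width: 0.0871
[0.48628311 0.13746747 0.22216205] [[ 0.015  0.94   0.34 ]
 [ 0.007  0.34  -0.94 ]
 [-1.     0.016 -0.002]] [0.45879896 0.20662915 0.38508485]
lid_grip [287.5 163.7] 0.71 [0.4895 0.1567 0.023 ]
lid_grip [521.2  99.8] 0.62 [0.6951 0.3041 0.023 ]
lid_grip [552.8 265.3] 0.6 [0.8335 0.1523 0.023 ]
lid_lip [489.6 251.1] 0.7 [0.7589 0.1383 0.003 ]
lid_lip [211.5 165.7] 0.67 [0.4144 0.1242 0.003 ]
lid_lip [524.6 162.3] 0.67 [0.7462 0.2496 0.003 ]
```

View pics/w1.png

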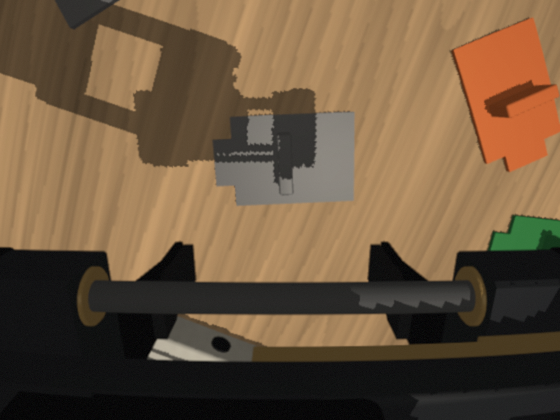

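The crop shows the small grey lid at (285,160), lip to the left at (214,165), handle at (285,165). I'll refine it from the plate corners.

```bash
python3 - <<'E'
from h import *
P=imaging.camera_params("wrist"); p,q=pose()
C={k:at_z(P,v,.006)[:2] for k,v in dict(wr1=(354.5,111),wr2=(354,200),wl1=(231,118),wl2=(237,206),lip1=(214,139),lip2=(217,185)).items()}
for k,v in C.items(): print(k,v.round(4))
d=(C['wr1']-C['wl1']+C['wr2']-C['wl2']);d/=np.linalg.norm(d);print("yaw",np.degrees(np.arctan2(d[1],d[0])))
m=(C['wr1']+C['wr2'])/2; l=(C['lip1']+C['lip2'])/2; print(np.linalg.norm(m-l),"grip c",(m+l)/2, m-.075*d, l+.075*d)
print("width",np.linalg.norm(C['wr1']-C['wr2']),np.linalg.norm(C['lip1']-C['lip2']))
print(imaging.tip_of("wrist","lid_grip")[0])
dd=mask_near("wrist","lid_grip",(285,160)); print(dd["box"],rect(to_plane(P,dd["pixels"],.006)))
print("tool y yaw",np.degrees(np.arctan2(q.as_matrix()[1,1],q.as_matrix()[0,1])))
t=np.array([.4875,.156,.15]);print(q.inv().apply(t-p)*1000)
E
```

```text
wr1 [0.5375 0.2302]
wr2 [0.5742 0.1413]
wl1 [0.4189 0.1797]
wl2 [0.4543 0.0913]
lip1 [0.4087 0.1531]
lip2 [0.4264 0.1067]
yaw 22.85347111073132
0.1491613820116457 grip c [0.48669396 0.1578238 ] [0.48672558 0.15664842] [0.48666235 0.15899917]
width 0.09616905681637011 0.049682543502583804
{'pixel': [287.5, 163.7], 'confidence': 0.71}
[284.1, 159.4, 144.5, 93.1] (array([485.4, 156.7]), array([151.7,  98.1]), 22.8)
tool y yaw 19.85349621211387
[ 72.20866323   6.32055399 -16.85022134]
```

```bash
python3 -m inch '[[87,[-6,-19,50],[0,0,0]],[87,[-6,-19,50],[0,0,0]],[87,[-6,-19,50],[0,0,0]],[87,[-6,-19,50],[0,0,0]],[87,[-6,-19,50],[0,0,0]],[87,[-6,-19,50],[0,0,0]],[87,[0,0,0],[8,0,0]],[87,[0,0,0],[8,0,0]],[87,[0,0,0],[8,0,0]],[87,[0,0,0],[0,0,0]]]' && python3 - <<'E'
from h import *
p,q=pose(); a,P=shot("wrist"); save("w2.png",a)
print(p,q.as_matrix().round(3),P["xyz"])
for t,z in (("unit",.0),("floor_mid",.056),("tall_ledge",.069),("low_ledge",.064)):
    for d in imaging.tip_of("wrist",t)[:4]: print(t,np.round(d["pixel"],1),round(d["confidence"],2),at_z(P,d["pixel"],z).round(4))
d=imaging.cut_out("wrist","unit")[0];print(d["box"],rect(to_plane(P,d["pixels"],.05)))
E
```

```text
time: 4.68
position: [0.4828, -0.1954, 0.2571]
tool_rot: [0.525, 0.477, -0.513, 0.483]
ft_force: [-0.1, -0.5, -0.4]
grip_width: 0.0867
[ 0.4827708  -0.19538733  0.25705492] [[ 0.019  0.997 -0.079]
 [ 0.005 -0.079 -0.997]
 [-1.     0.019 -0.007]] [ 0.48608926 -0.12166247  0.42033277]
unit [271.6 140. ] 0.74 [ 0.4792 -0.1579  0.    ]
floor_mid [275.4 144.7] 0.67 [ 0.4836 -0.1581  0.056 ]
tall_ledge [210.  148.9] 0.7 [ 0.4192 -0.1555  0.069 ]
low_ledge [341.9 147.6] 0.55 [ 0.5498 -0.1655  0.064 ]
[272.7, 138.8, 276.4, 163.0] (array([ 481.6, -157.5]), array([170.4, 278.2]), 85.3)
```

View pics/w2.png

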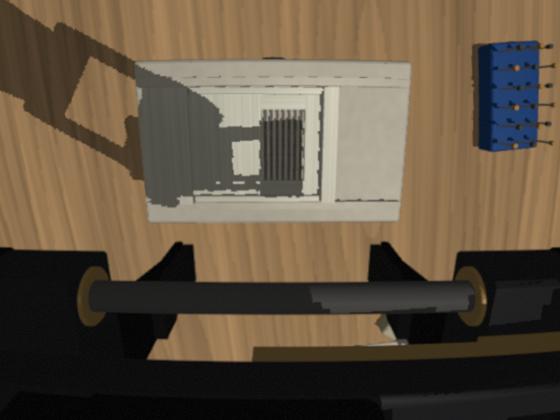

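```bash
python3 - <<'E'
import cv2,numpy as np
a=cv2.imread("pics/w2.png")[50:230,125:425]
g=cv2.createCLAHE(4,(4,4)).apply(cv2.cvtColor(a,cv2.COLOR_BGR2GRAY))
cv2.imwrite("pics/w2c.png",cv2.resize(g,None,fx=2.6666,fy=2.6666,interpolation=cv2.INTER_CUBIC))
E
```

```text
(no output)
```

View pics/w2c.png

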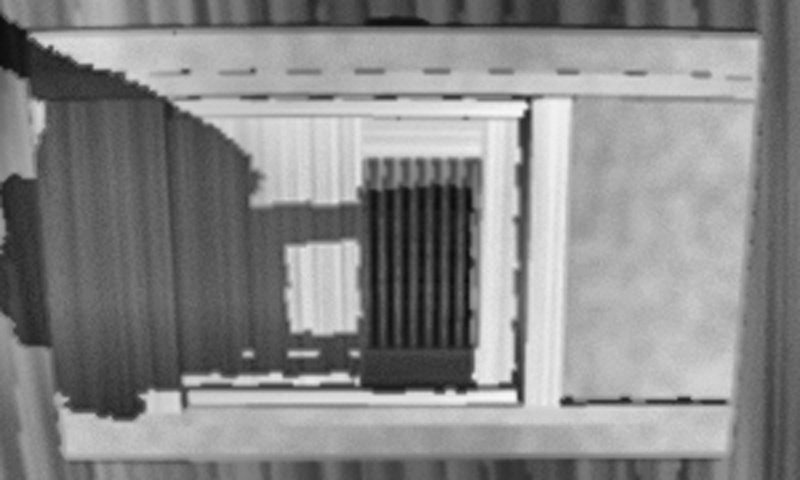

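```bash
python3 - <<'E'
from h import *
P=imaging.camera_params("wrist")
f=lambda x,y,z:at_z(P,(125+x/2.6667,50+y/2.6667),z)[:2]
c=[f(28,30,.05),f(760,34,.05),f(730,457,.05),f(65,460,.05)]
for v in c: print("corner",v.round(4))
ctr=sum(c)/4; ux=(c[1]-c[0]+c[2]-c[3]);ux/=np.linalg.norm(ux);uy=np.array([-ux[1],ux[0]])
print("ctr",ctr.round(4),"yaw",np.degrees(np.arctan2(ux[1],ux[0])),"len",np.linalg.norm(c[1]-c[0]),np.linalg.norm(c[2]-c[3]),np.linalg.norm(c[0]-c[3]),np.linalg.norm(c[1]-c[2]))
def U(n,*a):
    w=f(*a)-ctr; print(n,f(*a).round(4),"unit",(w@ux*1e3).round(1),(w@uy*1e3).round(1))
U("tall top",166,100,.073);U("tall top",180,390,.073)
U("low top",528,110,.068);U("low top",525,390,.068);U("lowfar",571,110,.068);U("lowfar",563,390,.068)
U("win L",361,250,.056);U("win R",476,250,.056);U("win top",420,157,.056);U("win bot",420,387,.056)
U("frame in top",300,116,.056);U("in bot",300,378,.056);U("wall top",300,98,.062);U("wall bot",300,405,.062)
E
```

```text
corner [ 0.352  -0.0634]
corner [ 0.6252 -0.0866]
corner [ 0.6133 -0.2533]
corner [ 0.3381 -0.231 ]
ctr [ 0.4821 -0.1586] yaw -4.745890480921135 len 0.2742387667844801 0.27615458596340203 0.1682252046520031 0.16709761774475648
tall top [ 0.4058 -0.0956] unit -81.3 56.5
tall top [ 0.3963 -0.2004] unit -82.1 -48.8
low top [ 0.5334 -0.1095] unit 47.0 53.2
low top [ 0.5268 -0.2127] unit 49.0 -50.2
lowfar [ 0.5488 -0.1106] unit 62.5 53.4
lowfar [ 0.5414 -0.2139] unit 63.7 -50.3
win L [ 0.4686 -0.1556] unit -13.8 1.8
win R [ 0.5123 -0.1592] unit 30.1 1.9
win top [ 0.4937 -0.123 ] unit 8.6 36.4
win bot [ 0.4867 -0.2111] unit 8.9 -52.0
frame in top [ 0.4507 -0.1045] unit -35.8 51.3
in bot [ 0.4399 -0.2035] unit -38.4 -48.2
wall top [ 0.452  -0.0985] unit -35.1 57.4
wall bot [ 0.4394 -0.2129] unit -38.1 -57.6
```

```bash
cat >> h.py <<'E'
def Q(yaw,tilt=0):  # tool pointing down, tool y along yaw; tilt>0 lifts the +y (wide-edge) side
    c,s=np.cos(np.radians(yaw)),np.sin(np.radians(yaw))
    q=R.from_matrix(np.array([[0,c,s],[0,s,-c],[-1,0,0]]))
    return R.from_rotvec(np.radians(tilt)*np.array([s,-c,0]))*q
def goto(t,qt,verbose=1):
    p,q=pose(); rv=np.degrees((q.inv()*qt).as_rotvec())
    print("turn",rv.round(1)," then shift in target axes",(qt.inv().apply(np.array(t)-p)*1e3).round(1)," in present axes",(q.inv().apply(np.array(t)-p)*1e3).round(1))
E
python3 - <<'E'
from h import *
print(Q(10,10).apply([0,1,0]))
goto([.4865,.157,.10],Q(22.85))
E
```

```text
[0.96984631 0.17101007 0.17364818]
turn [-27.4  -0.1  -1.1]  then shift in target axes [ 157.1  140.1 -323.1]  in present axes [ 158.9  -27.3 -350.3]
```

```bash
python3 -m inch '[[87,[0,0,0],[-9.1,0,-0.3]],[87,[0,0,0],[-9.1,0,-0.4]],[87,[0,0,0],[-9.1,0,-0.4]],[87,[0,23.3,-53.8],[0,0,0]],[87,[0,23.3,-53.8],[0,0,0]],[87,[0,23.3,-53.8],[0,0,0]],[87,[0,23.3,-53.8],[0,0,0]],[87,[20,23.3,-53.8],[0,0,0]],[87,[40,23.3,-53.8],[0,0,0]],[87,[40,0,0],[0,0,0]],[87,[30,0,0],[0,0,0]],[87,[0,0,0],[0,0,0]]]' && python3 -c "
from h import *
goto([.4865,.157,.010],Q(22.85))"
```

```text
time: 6.48
position: [0.4858, 0.1591, 0.1318]
tool_rot: [0.386, 0.59, -0.381, 0.598]
ft_force: [0.1, -0.8, 0.0]
grip_width: 0.0866
turn [ 1.4  0.3 -0.7]  then shift in target axes [ 1.218e+02 -1.000e-01  2.200e+00]  in present axes [121.8  -1.6   1.6]
```

```bash
python3 -m inch '[[87,[0,0,0],[1.4,0.3,-0.7]],[87,[40,0,2],[0,0,0]],[87,[35,0,0],[0,0,0]],[87,[20,0,0],[0,0,0]],[87,[0,0,0],[0,0,0]]]' && python3 - <<'E'
from h import *
goto([.4865,.157,.010],Q(22.85))
a,P=shot("wrist"); save("w3.png",a)
E
```

```text
time: 7.1
position: [0.496, 0.1567, 0.0421]
tool_rot: [0.396, 0.584, -0.389, 0.592]
ft_force: [0.4, 0.1, 0.7]
grip_width: 0.0868
turn [-0.3  0.3 -0.9]  then shift in target axes [32.1 -8.7 -4. ]  in present axes [31.9 -9.2 -4.1]
```

View pics/w3.png

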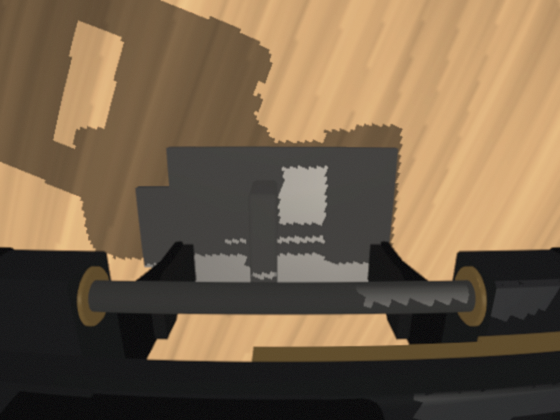

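The fingers (cols 185/380) straddle the handle (col 265) and the lid is square to the jaws. It needs a small correction, about −9 mm along y.

```bash
python3 -m inch '[[87,[0,-9.2,-4.1],[-0.3,0.3,-0.9]],[87,[14,0,0],[0,0,0]],[87,[12,0,0],[0,0,0]],[87,[0,0,0],[0,0,0]]]' && python3 -c "
from h import *
goto([.4865,.157,.010],Q(22.85))"
```

```text
time: 7.65
position: [0.4886, 0.1572, 0.0184]
tool_rot: [0.393, 0.587, -0.389, 0.591]
ft_force: [-0.4, -0.2, 0.1]
grip_width: 0.087
turn [-0.   0.1 -0.4]  then shift in target axes [ 8.4 -2.1 -0.6]  in present axes [ 8.3 -2.1 -0.6]
```

```bash
python3 -m inch '[[87,[4,-2.3,-0.6],[0,0,-0.4]],[87,[4,0,0],[0,0,0]],[40,[0,0,0],[0,0,0]],[20,[0,0,0],[0,0,0]],[5,[0,0,0],[0,0,0]],[5,[0,0,0],[0,0,0]],[5,[0,0,0],[0,0,0]]]' 40 && python3 -c "
from h import *
goto([.4865,.157,.010],Q(22.85));print(get_obs()['ft_force'])"
```

```text
time: 8.52
position: [0.4865, 0.1569, 0.0099]
tool_rot: [0.391, 0.589, -0.391, 0.59]
ft_force: [0.6, 0.4, 0.1]
grip_width: 0.0452
turn [-0.   0.1 -0. ]  then shift in target axes [-0.1  0.  -0.1]  in present axes [-0.1  0.  -0.1]
[0.610949   0.36977433 0.11525609]
```

```bash
python3 -m inch '[[5,[0,0,0],[0,0,0]],[5,[0,0,0],[0,0,0]],[5,[0,0,0],[0,0,0]],[5,[0,0,0],[0,0,0]],[5,[0,0,0],[0,0,0]]]' 40 && python3 -m inch '[[5,[-20,0,0],[0,0,0]],[5,[-40,0,0],[0,0,0]],[5,[-40,0,0],[0,0,0]],[5,[0,0,0],[0,0,0]]]' && python3 - <<'E'
from h import *
p,q=pose();print(p,q.as_matrix().round(3))
a,P=shot("wrist"); save("w4.png",a)
for t in ("lid_grip","lid_lip"):
  for d in imaging.tip_of("wrist",t)[:2]: print(t,d, proj(P,p+q.apply([-.013 if t=="lid_grip" else .007,0 if t=="lid_grip" else -.075,0])))
E
```

```text
time: 9.15
position: [0.4865, 0.1569, 0.01]
tool_rot: [0.391, 0.589, -0.391, 0.59]
ft_force: [1.2, 0.5, 1.0]
grip_width: 0.0138
time: 9.65
position: [0.4854, 0.1569, 0.111]
tool_rot: [0.39, 0.59, -0.392, 0.588]
ft_force: [0.2, 0.7, -1.5]
grip_width: 0.0135
[0.48541398 0.15690837 0.11102779] [[-0.003  0.922  0.388]
 [-0.002  0.388 -0.922]
 [-1.    -0.004  0.   ]]
lid_grip {'pixel': [281.9, 272.1], 'confidence': 0.82} [281.14583136 272.3824275 ]
lid_lip {'pixel': [139.9, 255.7], 'confidence': 0.78} [138.60523375 254.20486166]
```

View pics/w4.png

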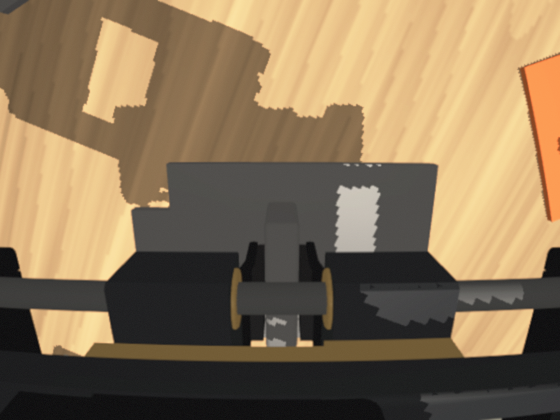

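```bash
cat >> h.py <<'E'
H=np.array([.4609,-.1563]); PSI=-4.6
def tcp(t,h,th,dy=0):
    c,s=np.cos(np.radians(th)),np.sin(np.radians(th)); a=np.radians(PSI)
    X=t-61+75*c-10*s; Z=56+h+75*s+10*c
    xy=H+np.array([np.cos(a),np.sin(a)])*X/1e3+np.array([-np.sin(a),np.cos(a)])*dy/1e3
    return np.array([*xy,Z/1e3])
def lidstate():
    p,q=pose(); a=np.radians(PSI); ux=np.array([np.cos(a),np.sin(a),0]);uy=np.array([-ux[1],ux[0],0])
    tip=p+q.apply([.010,-.075,0]); w=tip-np.array([*H,.056]); ex=q.apply([0,1,0]);z=q.apply([0,0,1])
    print("tip t %.1f y %.1f h %.1f | tilt %.2f yaw-err %.2f roll %.2f"%((w@ux)*1e3+61,(w@uy)*1e3,w[2]*1e3,np.degrees(np.arcsin(ex[2])),np.degrees(np.arctan2(ex[1],ex[0]))-PSI,np.degrees(np.arcsin(z[2]))),"F",np.round(get_obs()["ft_force"],1),"grip",round(get_obs()["grip_width"]*1e3,1))
def go(t,h,th,dy=0): lidstate(); goto(tcp(t,h,th,dy),Q(PSI,th))
E
python3 -c "
from h import *
go(15,60,10)"
```

```text
tip t -9.2 y 279.0 h 42.7 | tilt -0.67 yaw-err 27.43 roll -0.12 F [ 0.4  0.3 -1.4] grip 13.7
turn [27.4 -2.4 10.5]  then shift in target axes [-25.4  34.6 313.6]  in present axes [ -30.3 -118.5  291.9]
```

```bash
python3 -m inch '[[5,[-40,0,0],[0,0,0]],[5,[-5,-17,41.7],[0,0,0]],[5,[0,-17,41.7],[0,0,0]],[5,[0,-17,41.7],[0,0,0]],[5,[0,-17,41.7],[0,0,0]],[5,[0,-17,41.7],[0,0,0]],[5,[0,-17,41.7],[0,0,0]],[5,[0,-17,41.7],[0,0,0]],[5,[0,0,0],[9.1,-0.8,3.5]],[5,[0,0,0],[9.1,-0.8,3.5]],[5,[0,0,0],[9.1,-0.8,3.5]],[5,[0,0,0],[0,0,0]]]' && python3 -c "
from h import *
go(15,40,10)"
```

```text
time: 11.3
position: [0.4761, -0.1661, 0.1328]
tool_rot: [0.558, 0.441, -0.485, 0.509]
ft_force: [-0.8, 0.5, -1.5]
grip_width: 0.014
tip t 4.1 y -7.4 h 56.4 | tilt 8.04 yaw-err -0.83 roll -0.61 F [-0.8  0.5 -1.5] grip 14.0
turn [-0.8 -0.5  2. ]  then shift in target axes [15.5  7.6 -8.5]  in present axes [15.3  8.  -8.5]
```

```bash
python3 -m inch '[[5,[8,8,-8.5],[-0.8,-0.5,2]],[5,[8,0,0],[0,0,0]],[5,[0,0,0],[0,0,0]]]' && python3 -c "
from h import *
go(14,15,10)
a,P=shot('wrist'); save('w5.png',a)"
```

```text
time: 11.68
position: [0.4875, -0.1584, 0.1154]
tool_rot: [0.557, 0.435, -0.475, 0.523]
ft_force: [0.2, -0.3, -1.8]
grip_width: 0.0138
tip t 15.5 y -0.5 h 36.8 | tilt 9.77 yaw-err 0.36 roll -0.02 F [ 0.2 -0.3 -1.8] grip 13.8
turn [ 0.4 -0.1  0.2]  then shift in target axes [20.9 -5.3 -0. ]  in present axes [20.9 -5.2 -0. ]
```

View pics/w5.png

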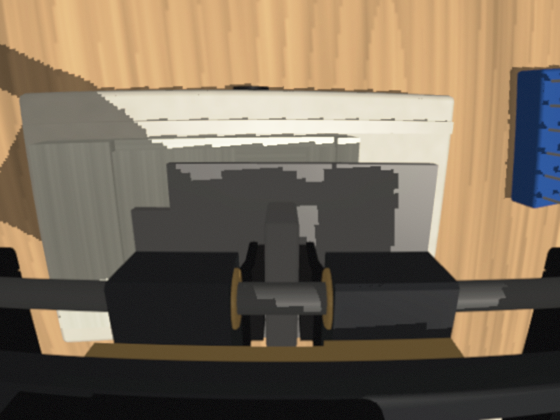

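The picture matches the plan: tall ledge edge at col ≈113, lip tip at col ≈133, low ledge at col ≈336. Next, the reprojection check against the assumed frame.

```bash
python3 - <<'E'
from h import *
P=imaging.camera_params("wrist");a=np.radians(PSI)
def W(X,Y,Z): return np.array([*(H+np.array([np.cos(a),np.sin(a)])*(X-61)/1e3+np.array([-np.sin(a),np.cos(a)])*Y/1e3),.056+Z/1e3])
for n,v in dict(tall=(0,57,17),low=(130,57,12),wallin=(60,51,6),wallbase=(60,51,0)).items(): print(n,proj(P,W(*v)).round(1))
g=cv2.imread("pics/w5.png",0)
s=cv2.createCLAHE(3,(4,4)).apply(g)[80:270,10:460]
cv2.imwrite("pics/w5c.png",cv2.resize(s,None,fx=1.77,fy=1.77,interpolation=cv2.INTER_CUBIC))
E
```

```text
tall [108.2 140.6]
low [336.9 136.3]
wallin [219.6 146.7]
wallbase [219.6 145.6]
```

View pics/w5c.png

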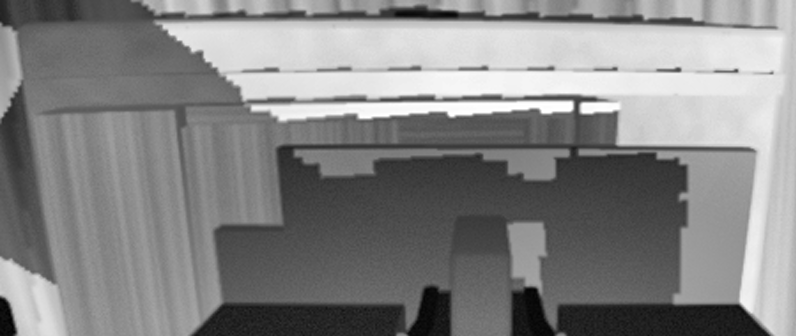

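```bash
python3 -m inch '[[5,[10,-2.6,0],[0.4,-0.1,0.2]],[5,[10,-2.6,0],[0,0,0]],[5,[0,0,0],[0,0,0]]]' && python3 -c "
from h import *
go(14,3,10)"
```

```text
time: 12.1
position: [0.486, -0.1589, 0.0937]
tool_rot: [0.56, 0.432, -0.476, 0.523]
ft_force: [0.3, 0.4, -1.7]
grip_width: 0.0136
tip t 14.1 y -0.5 h 14.8 | tilt 10.00 yaw-err -0.05 roll 0.04 F [ 0.3  0.4 -1.7] grip 13.6
turn [-0.  0. -0.]  then shift in target axes [11.6 -2.2 -0.6]  in present axes [11.6 -2.2 -0.6]
```

```bash
python3 -m inch '[[5,[6,-1.1,-0.3],[0,0,0]],[5,[5.6,-1.1,-0.3],[0,0,0]],[5,[0,0,0],[0,0,0]]]' && python3 -c "
from h import *
go(-6,2.5,10)"
```

```text
time: 12.48
position: [0.4861, -0.1585, 0.0812]
tool_rot: [0.56, 0.432, -0.476, 0.523]
ft_force: [-0.0, -0.3, -2.1]
grip_width: 0.0138
tip t 14.1 y -0.1 h 2.3 | tilt 10.02 yaw-err -0.05 roll 0.05 F [-0.  -0.3 -2.1] grip 13.8
turn [-0.1  0.1 -0. ]  then shift in target axes [ -3.7 -19.8  -0.2]  in present axes [ -3.7 -19.8  -0.2]
```

```bash
python3 -m inch '[[5,[-1,-5,0],[0,0,0]],[5,[-0.9,-5,0],[0,0,0]],[5,[-0.9,-5,0],[0,0,0]],[5,[-0.9,-4.8,-0.2],[0,0,0]],[5,[0,0,0],[0,0,0]]]' && python3 -c "
from h import *
go(-8,2.5,10)"; python3 -m inch '[[5,[-0.3,-2,0],[0,0,0]],[5,[0,0,0],[0,0,0]]]'; python3 -c "
from h import *
go(-12,2.5,10)"
```

```text
time: 13.1
position: [0.4644, -0.1564, 0.0819]
tool_rot: [0.56, 0.432, -0.476, 0.523]
ft_force: [0.3, -0.8, -1.3]
grip_width: 0.0137
tip t -7.6 y 0.2 h 3.0 | tilt 10.04 yaw-err -0.05 roll 0.07 F [ 0.3 -0.8 -1.3] grip 13.7
turn [-0.   0.1 -0. ]  then shift in target axes [ 0.5 -0.5  0.1]  in present axes [ 0.5 -0.5  0.1]
time: 13.35
position: [0.4629, -0.1567, 0.0821]
tool_rot: [0.56, 0.431, -0.476, 0.524]
ft_force: [-0.9, 0.1, -0.5]
grip_width: 0.014
tip t -9.0 y -0.2 h 3.1 | tilt 10.13 yaw-err -0.05 roll 0.11 F [-0.9  0.1 -0.5] grip 14.0
turn [-0.1  0.1 -0.1]  then shift in target axes [ 0.2 -3.  -0.3]  in present axes [ 0.2 -3.  -0.3]
```

```bash
for i in 1 2; do python3 -m inch '[[5,[0.2,-2,0],[0,0,0]],[5,[0,0,0],[0,0,0]]]' >/dev/null; python3 -c "
from h import *
lidstate()"; done; python3 -m inch '[[5,[0.2,-2,0],[0,0,-1]],[5,[0,0,0],[0,0,0]]]' >/dev/null;python3 -c "
from h import *
go(-18,2,8)"
```

```text
tip t -9.0 y -0.9 h 2.9 | tilt 10.34 yaw-err -0.09 roll 0.20 F [ 1.9 -0.2 -2.3] grip 13.7
tip t -9.2 y -1.4 h 2.6 | tilt 10.53 yaw-err -0.15 roll 0.27 F [ 4.4  1.6 -0.5] grip 13.6
tip t -10.5 y -1.6 h 3.2 | tilt 9.61 yaw-err -0.23 roll 0.30 F [ 4.5  1.7 -2.1] grip 13.5
turn [-0.2  0.3 -1.6]  then shift in target axes [ 2.2 -7.3 -1.9]  in present axes [ 2.  -7.4 -1.8]
```

```bash
python3 -m inch '[[5,[1,-3,-1],[-0.1,0.1,-0.8]],[5,[0.5,-3,-0.8],[-0.1,0.2,-0.8]]]' >/dev/null; python3 -c "
from h import *
lidstate()";  python3 -m inch '[[5,[0.3,-3,0],[0,0,0]],[5,[0.3,-3,0],[0,0,0]]]' >/dev/null;python3 -c "
from h import *
go(-21.6,2,8)"
```

```text
tip t -13.7 y -1.6 h 3.1 | tilt 8.32 yaw-err -0.07 roll 0.24 F [ 6.7  2.2 -1.4] grip 13.9
tip t -15.7 y -2.6 h 2.2 | tilt 8.73 yaw-err -0.21 roll 0.39 F [6.6 3.9 0.4] grip 13.8
turn [-0.2  0.4 -0.7]  then shift in target axes [ 0.3 -5.7 -2.8]  in present axes [ 0.2 -5.7 -2.8]
```

```bash
python3 -m inch '[[5,[0.2,-2,-4],[-0.2,0.4,-0.4]],[5,[0.2,-2,-3],[-0.1,0.2,-0.4]]]' >/dev/null; python3 -c "
from h import *
go(-21.6,2,8)";  python3 -m inch '[[5,[0.2,-4,-2],[0,0,0]],[5,[0.2,-4,-2],[0,0,0]]]' >/dev/null;python3 -c "
from h import *
go(-21.6,2,8)"
```

```text
tip t -13.9 y -1.1 h 2.8 | tilt 8.62 yaw-err 0.31 roll 0.47 F [ 4.4 -3.2 -3.3] grip 13.3
turn [ 0.3  0.4 -0.6]  then shift in target axes [ 0.5 -7.6 -0.6]  in present axes [ 0.5 -7.6 -0.6]
tip t -15.2 y -1.7 h 2.1 | tilt 9.36 yaw-err 0.35 roll 1.00 F [ 7.3 -0.4  1.6] grip 13.7
turn [ 0.3  1.  -1.4]  then shift in target axes [ 1.  -6.1 -1.1]  in present axes [ 0.8 -6.1 -1.1]
```

```bash
python3 -m inch '[[5,[0.5,-6,-1.5],[0.2,0.6,-1.2]],[5,[0.3,-6,-1],[0.1,0.4,-0.8]]]' 55 >/dev/null; python3 -c "
from h import *
lidstate()";  python3 -m inch '[[5,[0.3,-6,-1],[0,0.3,-0.6]],[5,[0.3,-6,-1],[0,0.3,-0.6]]]' >/dev/null;python3 -c "
from h import *
go(-21.6,2,8)"
```

```text
tip t -20.7 y -2.1 h 2.7 | tilt 8.14 yaw-err -0.11 roll 0.39 F [10.6  4.2 -3. ] grip 13.5
tip t -24.1 y -2.7 h 2.7 | tilt 7.94 yaw-err -0.48 roll 0.16 F [17.1  6.5 -0.6] grip 13.9
turn [-0.5  0.2  0.1]  then shift in target axes [ 1.   2.3 -3.3]  in present axes [ 1.   2.3 -3.3]
```

```bash
python3 -m inch '[[5,[1,-3,-4],[-0.5,0.2,-1]],[5,[1.5,-4,-2],[0,0.2,-1.5]]]' >/dev/null; python3 -c "
from h import *
go(-22,1,5)"
```

```text
tip t -22.8 y -2.0 h 3.0 | tilt 6.40 yaw-err -0.03 roll 0.43 F [ 9.   0.6 -5.1] grip 13.3
turn [-0.   0.4 -1.4]  then shift in target axes [ 3.9  0.9 -2. ]  in present axes [ 3.9  0.8 -2. ]
```

```bash
python3 -m inch '[[5,[4,-3.5,-3],[0,0.4,-1.5]],[5,[3,-4,-2],[0,0.2,-1]]]' >/dev/null; python3 -c "
from h import *
go(-22,0.5,3)"
```

```text
tip t -20.9 y -2.1 h -0.4 | tilt 4.91 yaw-err -0.02 roll 0.47 F [8.8 1.7 5.6] grip 13.4
turn [-0.   0.5 -1.9]  then shift in target axes [ 1.5 -0.7 -2.1]  in present axes [ 1.5 -0.8 -2.1]
```

```bash
python3 -m inch '[[5,[0.5,-5.5,-3],[0,0.5,-1]],[5,[1.5,-5,-2],[0,0.4,-1.5]]]' >/dev/null; python3 -c "
from h import *
go(-22,0.3,2)"
```

```text
tip t -22.0 y -2.1 h 0.6 | tilt 3.53 yaw-err -0.05 roll 0.20 F [ 9.3  0.7 -4.4] grip 13.7
turn [-0.1  0.2 -1.5]  then shift in target axes [ 2.3  0.3 -2.2]  in present axes [ 2.3  0.2 -2.2]
```

```bash
python3 -m inch '[[5,[2.5,-4.5,-3],[0,0.2,-1.5]],[5,[2,-4.7,-2],[0,0.2,-1.2]]]' >/dev/null; python3 -c "
from h import *
go(-22,0,0)"
```

```text
tip t -21.8 y -2.2 h -0.2 | tilt 1.93 yaw-err -0.09 roll 0.42 F [9.3 0.8 4.2] grip 13.7
turn [-0.1  0.4 -1.9]  then shift in target axes [ 2.3  0.1 -2.2]  in present axes [ 2.3  0.  -2.2]
```

```bash
python3 -m inch '[[5,[2,-4.7,-3],[0,0.4,-1.5]],[5,[1.5,-4.7,-2],[0,0.4,-1.2]]]' >/dev/null; python3 -c "
from h import *
go(-22,0,0)"
```

```text
tip t -21.6 y -2.0 h 0.3 | tilt 0.36 yaw-err -0.08 roll 0.24 F [ 8.3  1.3 -0.1] grip 13.8
turn [-0.1  0.2 -0.4]  then shift in target axes [ 0.7 -0.3 -2.1]  in present axes [ 0.7 -0.3 -2.1]
```

```bash
python3 -m inch '[[5,[2.5,-4.5,-2],[0,0.2,-0.7]],[5,[2.5,-4,-1.5],[0,0.2,-0.5]]]' >/dev/null; python3 -c "
from h import *
go(-13,0,0)"
```

```text
tip t -21.4 y -2.1 h -0.4 | tilt 0.21 yaw-err -0.15 roll 0.32 F [ 4.9  3.9 24.4] grip 13.7
turn [-0.2  0.3 -0.2]  then shift in target axes [-0.1  8.5 -2.3]  in present axes [-0.1  8.5 -2.3]
```

```bash
python3 -m inch '[[5,[-0.2,-2,0],[0,0,0]],[5,[0.2,0,0],[0,0,0]]]' >/dev/null; python3 -c "
from h import *
go(-13,0,0)"
```

```text
tip t -19.5 y -2.6 h 0.3 | tilt 0.72 yaw-err -0.31 roll 0.46 F [ 3.7  1.7 -6.6] grip 13.8
turn [-0.3  0.5 -0.7]  then shift in target axes [ 1.3  6.6 -2.9]  in present axes [ 1.3  6.6 -3. ]
```

```bash
python3 -m inch '[[5,[1.2,-2,-2],[-0.3,0.4,-1.2]]]' >/dev/null; python3 -c "
from h import *
go(-13,0,0)"
```

```text
tip t -19.0 y -2.1 h 0.6 | tilt -0.14 yaw-err -0.01 roll 0.23 F [ 7.4 -1.3 -3.4] grip 13.4
turn [-0.   0.2  0.1]  then shift in target axes [ 0.4  6.  -2.1]  in present axes [ 0.4  6.  -2.1]
```

```bash
python3 -m inch '[[5,[0.9,0,-1.5],[0,0.2,-0.3]],[5,[0.6,1,-1],[0,0.2,-0.2]]]' >/dev/null; python3 -c "
from h import *
go(-13,0,0)"
```

```text
tip t -14.6 y -2.2 h 0.4 | tilt -0.26 yaw-err 0.08 roll 0.12 F [ 0.7 -2.   5.5] grip 13.8
turn [0.1 0.1 0.3]  then shift in target axes [ 0.1  1.6 -2.1]  in present axes [ 0.   1.6 -2.1]
```

```bash
python3 -m inch '[[5,[0.3,1.5,-0.5],[0,0,0]],[5,[0.3,1.5,0],[0,0,0]]]' >/dev/null; python3 -c "
from h import *
go(-13,0,0)"; python3 -m inch '[[5,[0.3,2,0],[0,0,0]],[5,[0.2,2,0],[0,0,0]]]' >/dev/null; python3 -c "
from h import *
go(-13,0,0)"
```

```text
tip t -14.3 y -2.3 h 0.8 | tilt -0.56 yaw-err 0.18 roll 0.15 F [-1.2 -1.1  7.6] grip 13.6
turn [0.2 0.2 0.6]  then shift in target axes [ 0.1  1.2 -2.1]  in present axes [ 0.   1.2 -2. ]
tip t -14.4 y -2.4 h 1.4 | tilt -0.96 yaw-err 0.22 roll 0.12 F [-3.2 -2.3  6.5] grip 14.0
turn [0.2 0.1 1. ]  then shift in target axes [ 0.1  1.2 -2. ]  in present axes [ 0.1  1.2 -2. ]
```

```bash
python3 -m inch '[[5,[0.3,0,0],[0,0,0.8]],[5,[0.3,0,0],[0,0,0.6]],[5,[0,0,0],[0,0,0]]]' >/dev/null; python3 -c "
from h import *
go(-13,0,0)"; 
```

```text
tip t -13.9 y -2.3 h -0.5 | tilt 0.56 yaw-err 0.16 roll 0.13 F [ 4.3 -0.2  3.9] grip 13.5
turn [ 0.2  0.1 -0.6]  then shift in target axes [ 0.3  1.1 -2.1]  in present axes [ 0.3  1.1 -2.1]
```

```bash
python3 -m inch '[[5,[0.3,0,0],[0,0,-0.5]],[5,[0,0,0],[0,0,0]]]' >/dev/null; python3 -c "
from h import *
go(-13,0,0)"; python3 -m inch '[[30,[0,0,0],[0,0,0]],[30,[0,0,0],[0,0,0]],[30,[0,0,0],[0,0,0]],[30,[0,0,0],[0,0,0]]]'; python3 -c "
from h import *
lidstate()
a,P=shot('wrist'); save('w6.png',a)
for n in ('scene','top'): b,_=shot(n); save(n+'6.png',b)"
```

```text
tip t -14.1 y -2.4 h -0.0 | tilt 0.03 yaw-err 0.16 roll 0.13 F [3.4 0.4 3.5] grip 13.7
turn [ 0.2  0.1 -0. ]  then shift in target axes [-0.   1.1 -2.1]  in present axes [-0.   1.1 -2.1]
time: 19.35
position: [0.4549, -0.1554, 0.0639]
tool_rot: [-0.516, -0.485, 0.521, -0.477]
ft_force: [0.1, 0.0, 0.5]
grip_width: 0.03
tip t -20.2 y 0.1 h -1.2 | tilt -0.71 yaw-err 0.24 roll -0.18 F [0.1 0.  0.5] grip 30.0
```

View pics/w6.png

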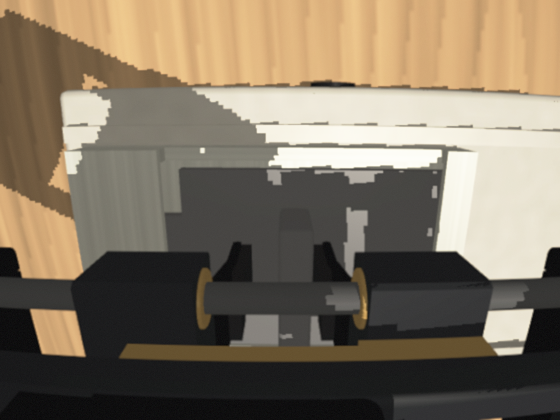

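```bash
python3 -m inch '[[40,[-1,6,0],[0,0,0]],[40,[-15,0,0],[0,0,0]],[40,[-30,0,0],[0,0,0]],[40,[-40,0,0],[0,0,0]],[40,[-40,0,10],[0,0,0]],[40,[0,0,20],[0,0,0]],[40,[0,0,0],[0,0,0]]]' ; python3 - <<'E'
from h import *
p,q=pose();a,P=shot('wrist'); save('w7.png',a)
np.save('P7.npy',P,allow_pickle=True)
for t,z in (("lid_grip",.079),("tall_ledge",.069),("low_ledge",.064)):
    for d in imaging.tip_of("wrist",t)[:1]: print(t,np.round(d["pixel"],1),round(d["confidence"],2),at_z(P,d["pixel"],z).round(4))
g=cv2.createCLAHE(3,(4,4)).apply(cv2.cvtColor(a,cv2.COLOR_RGB2GRAY))[60:250,60:460]
cv2.imwrite("pics/w7c.png",cv2.resize(g,None,fx=2,fy=2,interpolation=cv2.INTER_CUBIC))
E
```

```text
time: 20.38
position: [0.463, -0.188, 0.1937]
tool_rot: [-0.517, -0.484, 0.521, -0.478]
ft_force: [-0.4, 0.3, -0.3]
grip_width: 0.0401
lid_grip [276.2 164.8] 0.6 [ 0.4602 -0.1581  0.079 ]
low_ledge [384.8 164.4] 0.57 [ 0.5498 -0.1666  0.064 ]
```

View pics/w7c.png

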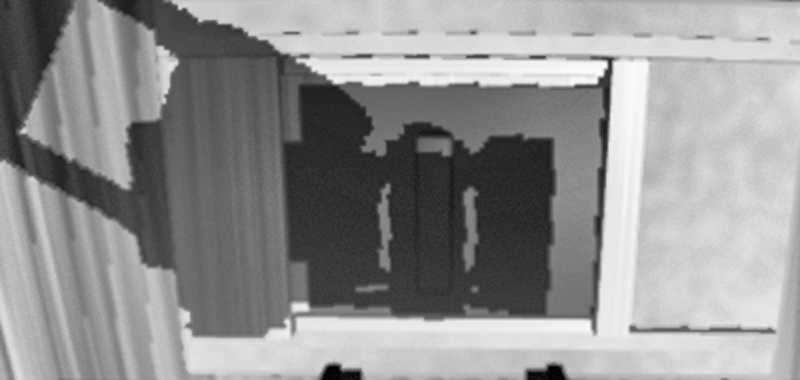

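```bash
python3 - <<'E'
from h import *
P=imaging.camera_params("wrist");a=np.radians(PSI);ux=np.array([np.cos(a),np.sin(a)]);uy=np.array([-ux[1],ux[0]])
def U(n,x,y,z):
    w=(at_z(P,(60+x/2,60+y/2),z)[:2]-H); print(n,(w@ux*1e3+61).round(1),(w@uy*1e3).round(1))
U("tall top",281,80,.073);U("tall bot",290,290,.073);U("low top",610,80,.068);U("low bot",597,310,.068)
U("shoulder top if flat",301,100,.062);U("shoulder bot",308,280,.062)
for z in(.096,): U("handle L",416,150,z);U("handle R",453,150,z);U("handle L2",416,290,z);U("handle R2",452,290,z)
U("plate y+",400,86,.062);U("plate y-",400,318,.062)
E
```

```text
tall top 0.1 49.9
tall bot -0.3 -34.5
low top 128.1 50.7
low bot 128.6 -43.4
shoulder top if flat 5.4 42.2
shoulder bot 5.2 -33.0
handle L 53.5 24.8
handle R 66.9 24.9
handle L2 53.4 -27.6
handle R2 67.0 -27.4
plate y+ 45.5 47.6
plate y- 44.6 -49.7
```

The edges show the lid at home: shoulder 5.3 mm past the tall ledge (nominal 6), and the wide edge is hidden under the low ledge. To check height and seating, I'll touch the handle top lightly with shut fingers; it should be at z≈0.096.

```bash
python3 -m inch '[[0,[0,0,0],[0,0,0]],[0,[0,0,0],[0,0,0]],[0,[0,0,0],[0,0,0]],[0,[0,0,0],[0,0,0]],[0,[0,0,0],[0,0,0]]]' 10 >/dev/null; python3 -c "
from h import *
goto([.4605,-.157,.110],Q(PSI))"
```

```text
turn [ 0.4 -0.4  1. ]  then shift in target axes [ 80.8  -2.8 -27.2]  in present axes [ 81.   -1.2 -26.7]
```

```bash
python3 -m inch '[[0,[0,-2.8,-27],[0.4,-0.4,1]],[0,[40,0,0],[0,0,0]],[0,[30,0,0],[0,0,0]],[0,[0,0,0],[0,0,0]]]' >/dev/null; python3 -c "
from h import *
goto([.4605,-.157,.100],Q(PSI));print(pose()[0],get_obs()['ft_force'],get_obs()['grip_width'])"
```

```text
turn [-0.   0.2 -0.3]  then shift in target axes [21.  -1.8 -0.5]  in present axes [21.  -1.9 -0.6]
[ 0.46226349 -0.15767788  0.12102357] [ 3.49671218e-01  1.63726783e-04 -8.38105838e-01] 0.00021785220719368223
```

```bash
python3 -m inch '[[0,[12,-1.9,-0.6],[0,0,-0.3]],[0,[8,0,0],[0,0,0]],[0,[0,0,0],[0,0,0]]]' >/dev/null; for i in 1 2 3 4; do python3 -c "
from h import *
print(pose()[0].round(4),get_obs()['ft_force'].round(1))"; python3 -m inch '[[0,[1.5,0,0],[0,0,0]]]' >/dev/null; done; python3 -c "
from h import *
print(pose()[0].round(4),get_obs()['ft_force'].round(1))"
```

```text
[ 0.462  -0.1581  0.1019] [-0.7 -0.9 -0.2]
[ 0.4624 -0.1584  0.1008] [-0.1 -0.   0.3]
[ 0.4626 -0.1586  0.0995] [-0.4  0.4  1. ]
[ 0.4628 -0.1587  0.0982] [-0.2  0.1 -0.2]
[ 0.4629 -0.1587  0.0967] [-0.4  0.1 -0.1]
```

```bash
for i in 1 2 3; do python3 -m inch '[[0,[1,0,0],[0,0,0]]]' >/dev/null; python3 -c "
from h import *
print(pose()[0].round(4),get_obs()['ft_force'].round(1))"; done
```

```text
[ 0.4629 -0.1588  0.0963] [-2.9  1.1 13.8]
[ 0.4629 -0.1588  0.0964] [-2.5  0.8 11.3]
[ 0.4629 -0.1587  0.0964] [-1.   0.7  9.9]
```

Contact at z=0.0963 against 0.096 nominal, so the lid is seated flat. Retreating and handing in.

```bash
python3 -m inch '[[0,[-10,0,0],[0,0,0]],[0,[-40,0,0],[0,0,0]],[0,[-50,0,0],[0,0,0]],[0,[-30,0,20],[0,0,0]],[0,[0,0,0],[0,0,0]]]' && python3 - <<'E'
from h import *
a,P=shot('wrist'); save('w8.png',a)
d=imaging.tip_of("wrist","lid_grip")
if d: w=at_z(P,d[0]["pixel"],.079)[:2]-H; print(w*1e3,d[0]["confidence"])
b,Pb=shot("top")
for n,z in (("spray",0),("burs",0),("model",0),("jar",0)):
    for d in imaging.tip_of("top",n)[:1]: print(n,np.round(d["pixel"],1),at_z(Pb,d["pixel"],z).round(3))
print(get_obs()["time"],get_obs()["ft_force"]); robot.hand_in()
E
```

```text
time: 23.58
position: [0.4605, -0.1779, 0.2315]
tool_rot: [-0.519, -0.476, 0.52, -0.483]
ft_force: [0.1, 0.1, -1.1]
grip_width: 0.0003
[-2.47971254 -3.46034479] 0.77
spray [284.4 152. ] [0.762 0.02  0.   ]
burs [330.1 154.7] [ 0.753 -0.132  0.   ]
model [419.  183.7] [ 0.652 -0.426  0.   ]
jar [159.6 207.7] [0.574 0.428 0.   ]
23.925 [ 0.57806936  0.22352304 -0.7599885 ]
the job is handed in; nothing more can be done
```

View pics/w8.png

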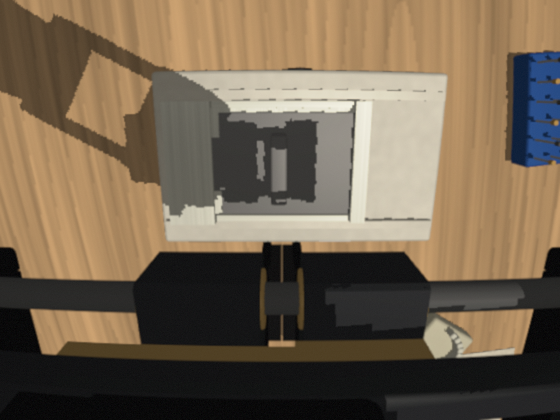

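The small grey lid is back on the filter frame and the job was handed in at 23.9 s of robot time. No verdict came back, so what follows is from my own checks.

**What I did:** I hooked the lip under the tall ledge at about 10° tilt and pushed the strip in. It bottomed once, with about 17 N along x at the wrist. I then swung the lid down flat, let the strip push it back under the low ledge, and let go.

**Final checks:**
- **Height:** a light press on the handle top with shut fingers met it at z = 0.0963 m, against 0.096 m expected. That fits a lid flat on the frame floor.
- **Position:** in the close picture the lid's shoulder sits 5.3 mm past the tall ledge (6 mm when home). The wide edge is hidden under the low ledge.
- **Strip:** it can't be read directly. From the lid's position I put it at about 4 to 5 mm, within 2 to 6 mm.
- **Last picture:** the lid sits between the two ledges, with the gripper clear above it.
- **Bystanders:** the arm never went near them. I did not compare their positions with the start.

**Disagreements and rough spots:**
- The network's last lid position was 2.5 mm and 3.5 mm off the planned home point. The edge measurements put it within about 1 mm along x, so I trusted those.
- The lid rubbed the −y side wall while going in. It sits about 1 to 2 mm to that side.
- One downward press briefly read about 24 N at the wrist. That is the highest reading I saw, but wrist force is not the same as the lid's total contact force, so I can't confirm that stayed under 40 N.
- When the fingers opened, the gripper sprang back about 6 mm. The lid was still in place in the pictures afterwards.

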